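Run a printing block under the pedal press

ROBOT

A 6-joint arm with a two-finger parallel gripper is mounted at the origin on the work surface. World frame = base frame: x ahead of the robot, y to its left, z up, the work surface at z = 0. Lengths are in mm, angles in rad, forces in N, time in s.
With the tool pointing down it reaches from about 350 to 725 mm from the base axis. Payload 4.3 kg.
Tool frame: the origin (TCP) lies on the front face of the gripper's body, between the roots of the fingers; the fingertips stand 73 mm ahead of it and the grasp point (between the pads) lies pinch_z ahead of it (pinch_z is the distance from the TCP to the grasp point, in mm); x points along the fingers, y is the direction in which the jaws open and shut, and the axes are right-handed (so a half turn about x gives the same grasp; the last joint's range is limited). The gripper opens to 85 mm and grips with 20 to 120 N. Pads are 22 mm wide; open, the fingers measure 114 mm over their backs; the gripper's body (76 mm by 85 mm) begins 54 mm behind the grasp point. The pads swing forward as they close: fully open they stand 13 mm farther back than shut.
Start: joints at [1.19, 0.377, 0.081, 1.274, 0, 1.46], TCP at [153.817, 554.075, 303.929] pointing down, gripper open.
Joint ranges: [-2.72, 2.72], [-0.84, 1.66], [-1.02, 1.22], [-1.77, 2.12], [-1.37, 1.28], [-3.14, 3.14]. Speed limits (rad/s): [2.57, 2.57, 3.14, 3.14, 3.14, 3.14].

INTERFACE

Orientations are given as a unit quaternion [x, y, z, w].
In Python, from workcell import get_state, grab_frame, job_done, pinch_z gives the robot as it stands.
- The arm moves only by the tool send_rows, never from a script. Its argument "steps" is text: rows parted by semicolons, each of 4 numbers parted by spaces: the shift along the tool's x, y, z in cm, then the turn about the tool's x in degrees. A call has exactly 10 rows; each row shifts and turns the commanded pose from where the row before left it, along the tool's axes as they then stand; what a row does not reach is not made up. A row lasts 1/8 s, in which the tool goes at most 62.5 mm and 10.7 degrees, less where a joint would pass 70% of its speed; a pose out of reach is approached as far as the arm can. A call is refused whole if a number of a shift passes 6.25 or a number of a turn 10.7, either way. A call with a gripper value outside its range is refused whole. "claw" is the opening, from 0 (shut) to 1 (fully open), set as the call begins (left out, the last holds). The fingers move at their own pace and stop on an object; the grip force is fixed at half the most. Time passes only in rows, so rows that do not move let the fingers close, or fill a call up. It gives the time, the measured TCP pose, the force and the opening at its end, in the units of the state.
- get_state(): the state, without advancing time (a new reading comes with each control period).
- grab_frame(name): name is "side" or "top" or "wrist"; returns a dict with "color" (400x640x3 uint8, blue, green, red), "z_map" (400x640 float32, mm along the optical axis (not along the pixel's ray), 0 where there is no reading), "vfov" (degrees; the focal length in pixels is half the picture's height over the tangent of half this angle, whatever the lens; pixels are square), "cx", "cy" (the principal point, pixels), "position" and "attitude" of the camera in the world; the wrist camera has in their place "mount" (4x4, takes a point from camera to tool coordinates, whose origin is the TCP and whose axes are the tool frame's). Camera axes: x right, y down, z forward; pixel columns grow to the right and rows downward; lengths in mm; the calibration is good to about 2 mm. A picture is of the moment at which its call begins: read the wrist's pose just before it.
- job_done(): hands the job in, once; it reports no verdict.
The state is a dict: "clock": time; "joints": joint angles; "qd": joint speeds; "tau": joint torques, N m; "position": TCP position; "tcp_rot": TCP orientation; "wrist_force": force on the tool from outside, world axes, zero at the start; "moment": the same for the moment, N m; "grip_width": finger opening in mm.
Only numpy, scipy, OpenCV 4.12 (cv2) and the standard library are available. Lean on these libraries where they do the work, as an engineer would, in place of code of your own. Each camera call takes 0.05 s, during which the arm holds its last target. There are 200 camera calls.

TASK

Drag the steel block tray towards you along the press bed (its far lip is free to hook) until it is fully home against the front stop, gently, so that the tin in it stays standing and the block stays in its place. Only then reach in under the clear guard and press the pedal right down to its stop, keep it down for a second so that the press prints, and let it come all the way up again. Leave the tray home, and do not push away the tins, the big roller and the wooden pad around it.

Things in the scene. Friction and masses are not known exactly. Their poses are not given: they have to be found in the camera images.
- press: The press, fixed, beside the pedal (left or right of it). Origin on the table; x runs along its bed, away from the robot end, z up. Aluminium bed plate 380 x 190, 12 thick, x = -310 to +70 mm, with a channel between two side rails (inner faces at y = +-69, rail tops 26 above the table). Pressing the pedal drives its steel platen down onto the block
- bed_end (a point): Middle of the far end of the bed plate's top, x = +70 mm in the press's frame. At the bed's other end a front stop (20 tall) closes the channel, face at x = -290: the tray's near wall must come to rest against it. A grey bridge spans the channel at x = -285 to -185, y = +-130; its top is 200 above the table (a round cap on it 230)
- tray_lip (a point): Middle of the top edge of the tray's far wall, outer face; x points out of that wall, along the bed. Loose steel tray 240 long, 130 wide, 35 high, walls 6, 0.7 to 1 kg in all, about 6 N to slide; lies on the bed in the channel, 4 mm play each side, so the lip is 47 above the table. Home, this point is at x = -50 mm in the press's frame; it starts 70 to 110 mm farther out
- tin_mid (a point): Centre of the flat ink tin (70 dia, 45 high) that stands loose in the tray's far half, about 90 mm from the far wall; its top is 63 above the table; z is its axis
- block_mid (a point): Centre of the loose printing block (90 x 112 x 22 mm) lying in the tray's near half between the near wall and a low rib; z up
- pedal_unit: The guarded pedal, cordless, fixed to the table. Origin on the table at the middle of its front edge; x points inwards, away from the robot end, z up. Base plate 170 x 160, 10 thick, x = 0 to 170; from x = 40 inwards it has side cheeks (inner faces y = +-68), a back wall and a clear roof over the whole pedal: open only to the front (-x)
- guard_edge (a point): Underside of the clear roof's front edge (a dark steel strip), middle, x = 40 in the pedal unit's frame, 87 above the table; roof 6 thick. No part of the pedal is forward of it, so shut fingers must come in from the front under this edge, leaning some 35 to 45 degrees, pointing inwards and down, and move along their own length
- pedal_pad (a point): Point on the middle of the pedal's top face, moving with it, 85 mm from the hinge. Ribbed aluminium pedal 90 wide, 111 long, hinged at its inner end (x = 155, z = 18 in the pedal unit's frame); its front edge is 4 mm inside the guard's edge, 38 above the table at rest. On its stop it lies flat, top 22 above the table, and this point is at x = 70, z = 22 (z = 35 at rest)
- pedal (a joint): Angle of the pedal in rad: 0 up at rest, 0.15 fully down on its stop. A spring returns it; pressing at pedal_pad straight down takes about 3 N to start and 7 N to reach the stop, up to twice that with fingers sliding in at a slant; past that the stop is rigid
- brayer_big: loose bystander: big ink roller lying down, roller 140 long, 54 dia, wooden handle reaching 170 mm from the roller's axis to its -x; origin on the table under the roller's middle
- tin_tall: loose bystander: upright ink tin on the table, 80 dia, 90 high; origin at the centre of its underside
- tin_flat: loose bystander: flat ink tin on the table, 84 dia, 40 high; origin at the centre of its underside
- baren: loose bystander: round wooden rubbing pad, 110 dia, 32 high; origin at the centre of its underside
Things that resemble listed ones, but are neither listed nor needed, are in the scene too. Leave any orange or yellow look-alike of the part that bears tin_mid alone.

How it is judged (in metres and radians):
On the way, in this order (a step that is already met when the one before it is completed fails the run):
1. the tray is home against the front stop (within 4 mm), the pedal still up (x of tray_lip in the frame of press below -0.046 m and value of joint pedal below 0.05 rad), for 0.2 s.
2. the pedal is held fully down (over 0.138 rad) for half a second with the tray home (x of tray_lip in the frame of press below -0.046 m and value of joint pedal above 0.138 rad and contact force between the fingers and pedal_unit above 1 N), for 0.5 s.
At the end, for the whole second after the job is handed in: The tray stands still, its far lip no more than 4 mm short of home; the pedal is back up (under 0.03 rad); the tin stands upright (within 0.25 rad) in the tray's far half and the block lies flat in the near half (x of tray_lip in the frame of press below -0.046 m and value of joint pedal below 0.03 rad and linear speed of tray below 0.01 m/s and angle between tin_mid's own z axis and vertical below 0.25 rad and distance between tin_mid and tray_lip below 0.14 m and distance between block_mid and tray_lip below 0.21 m and angle between block_mid's own z axis and vertical below 0.1 rad); the robot touches nothing.
It fails at once if the pedal is pressed (over 0.08 rad) while the tray is not home (more than 10 mm short) (value of joint pedal above 0.08 rad and x of tray_lip in the frame of press above -0.04 m).
It fails at once if the tin in the tray is tipped over (0.7 rad) (angle between tin_mid's own z axis and vertical above 0.7 rad).
It fails at once if a bystander is pushed more than 30 mm from its place (distance of any of brayer_big, tin_tall, tin_flat, baren from where it was at the start of the episode above 0.03 m).
It also fails if it takes over 56 s, if anything falls off the work surface, if the arm or the gripper's body presses on something with over 40 N, if the wrist force passes 120 N, or if a joint passes its speed limit or range.

## Working session

There is one attempt and no reset: what is moved stays moved. The work goes in short steps, Python scripts to look and compute and a tool call to move; the robot and the scene stay as the last step left them, time stands still between calls to the robot, and variables do not carry over. Pictures are saved under pics/ and viewed, about 8 in all and at most 12, crops included, and the job is handed in when it is done.

Besides the shell and the picture viewer there is one more tool, called after "Request:" as name(argument=value, ...) on one line, values as JSON. send_rows: Moves the arm, as the interface text tells. Its arguments: {"type":"object","properties":{"steps":{"type":"string"},"claw":{"type":"number"}},"required":["steps"]}

```bash
ls; mkdir -p pics
cat > h.py <<'E'
import numpy as np, cv2
from scipy.spatial.transform import Rotation as R
from workcell import get_state, grab_frame, job_done, pinch_z
def cam(f,s=None):
    fl=200/np.tan(np.radians(f["vfov"])/2)
    if "mount" in f:
        T=np.eye(4);T[:3,:3]=R.from_quat(s["tcp_rot"]).as_matrix();T[:3,3]=s["position"]
        M=T@np.array(f["mount"]);return fl,M[:3,:3],M[:3,3]
    a=np.array(f["attitude"],float)
    r=a if a.shape==(3,3) else R.from_quat(a).as_matrix()
    return fl,r,np.array(f["position"],float)
def cloud(f,s=None):
    fl,r,p=cam(f,s);v,u=np.mgrid[0:400,0:640]
    z=f["z_map"].astype(float)
    P=np.stack([(u-f["cx"])/fl*z,(v-f["cy"])/fl*z,z],-1)@r.T+p
    P[z<=0]=np.nan
    return P
def ray(f,u,v,h,s=None):
    fl,r,p=cam(f,s);d=r@np.array([(u-f["cx"])/fl,(v-f["cy"])/fl,1]);return p+d*(h-p[2])/d[2]
E
cat > a.py <<'E'
from h import *
s=get_state();print({k:np.round(v,3) for k,v in s.items()},pinch_z)
import pickle
D={}
for n in("top","side"):
    f=grab_frame(n);D[n]=f;cv2.imwrite(f"pics/{n}0.png",f["color"]);print(n,f["vfov"],f["position"],f["attitude"],f["cx"],f["cy"])
pickle.dump(D,open("d0.pkl","wb"))
E
python3 a.py
```

```text
pics
{'clock': np.float64(0.0), 'joints': array([ 1.19 ,  0.378,  0.08 ,  1.274, -0.   ,  1.461]), 'qd': array([ 0.,  0., -0., -0., -0.,  0.]), 'tau': array([-1.0000e-03, -4.6361e+01,  2.6987e+01,  2.1000e-02, -0.0000e+00,
        0.0000e+00]), 'position': array([153.618, 553.595, 302.97 ]), 'tcp_rot': array([ 0.095,  0.701, -0.096,  0.7  ]), 'wrist_force': array([-0.563,  0.348, -0.161]), 'moment': array([-0.001, -0.043,  0.012]), 'grip_width': np.float64(85.366)} 53.900000000000006
top 46.05082023265382 [ 360.01917256   -8.46374359 1280.62738172] [ 0.71014119 -0.69792293  0.06429356 -0.06685361] 319.1217639908039 204.33663051062075
side 43.74505219179905 [   91.15356828 -1129.47874824  1192.4745904 ] [ 0.89350501 -0.20396418  0.0776846  -0.39244427] 320.1983974585572 200.78646033750712
```

View pics/top0.png

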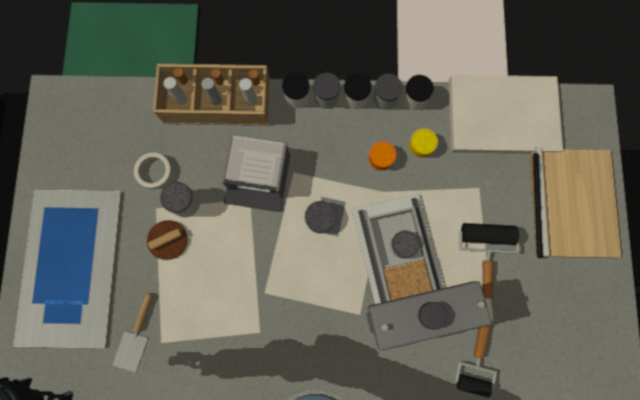

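View pics/side0.png

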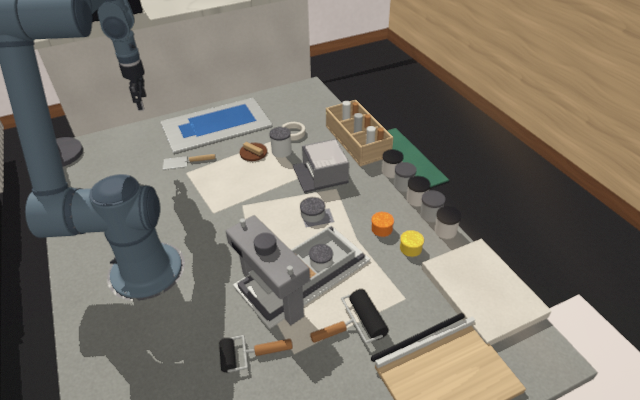

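```bash
cat > b.py <<'E'
from h import *
import pickle
D=pickle.load(open("d0.pkl","rb"));f=D["top"]
P=cloud(f);np.save("P.npy",P)
im=f["color"]
a=cv2.resize(im[180:360,345:505],None,fx=3.3,fy=3.3,interpolation=cv2.INTER_CUBIC)
b=cv2.resize(im[125:225,215:300],None,fx=3.3,fy=3.3,interpolation=cv2.INTER_CUBIC)
c=np.zeros((max(a.shape[0],b.shape[0]),800,3),np.uint8)
c[:a.shape[0],:a.shape[1]]=a[:,:800];w=min(b.shape[1],800-a.shape[1]);c[:b.shape[0],a.shape[1]:a.shape[1]+w]=b[:,:w]
cv2.imwrite("pics/crop0.png",np.clip(c*1.5,0,255).astype(np.uint8))
print(a.shape,b.shape)
for u,v in[(257,170),(270,140),(255,200),(320,216),(406,244),(435,316),(395,200),(177,198),(167,240),(490,234),(383,155),(410,280),(380,245),(430,240),(300,300)]:print(u,v,P[v,u].round(1),ray(f,u,v,0).round(0))
# bridge top fit
for lo,hi,n,box in((192,206,"bridge",(360,500,275,355)),(22,30,"rail",(345,450,180,330)),(43,51,"tray",(345,450,180,330)),(80,100,"guard",(215,300,125,225))):
    m=np.zeros((400,640),bool);u0,u1,v0,v1=box;m[v0:v1,u0:u1]=True
    m&=(P[...,2]>lo)&(P[...,2]<hi);q=P[m][:,:2].astype(np.float32)
    r=cv2.minAreaRect(q);print(n,len(q),np.round(r[0],1),np.round(r[1],1),round(r[2],1),cv2.boxPoints(r).round(0).tolist(),"z",np.median(P[m][:,2]).round(1))
E
python3 b.py
```

```text
(594, 528, 3) (330, 280, 3)
257 170 [670.7 160.9  95.3] [696. 174.   0.]
270 140 [783.3 140.9   2.8] [784. 141.  -0.]
255 200 [607.1 174.4  13.7] [610. 176.   0.]
320 216 [561.   -4.8  43. ] [568.  -5.   0.]
406 244 [ 488.3 -229.2   61.4] [ 495. -240.    0.]
435 316 [ 314.9 -258.4  232.8] [ 305. -314.    0.]
395 200 [ 612.5 -208.7   19.6] [ 616. -212.    0.]
177 198 [594.1 365.2  89.6] [612. 393.   0.]
167 240 [491.2 402.1  30.3] [494. 412.   0.]
490 234 [ 519.7 -452.7   49. ] [ 526. -470.    0.]
383 155 [ 731.6 -173.4   45.8] [ 745. -180.    0.]
410 280 [ 396.6 -241.    45. ] [ 398. -249.    0.]
380 245 [ 489.3 -167.6   14.5] [ 491. -169.    0.]
430 240 [ 505.5 -303.4   10.9] [ 507. -306.    0.]
300 300 [340.1  44.7   0.5] [340.  45.   0.]
bridge 4504 [ 315.3 -257. ] [100.2 260.5] 13.9 [[235.0, -143.0], [298.0, -396.0], [395.0, -371.0], [333.0, -119.0]] z 199.6
rail 986 [ 447.1 -202.2] [308.3 206.2] 13.8 [[273.0, -139.0], [322.0, -339.0], [621.0, -266.0], [572.0, -65.0]] z 25.7
tray 606 [ 431.7 -197.4] [284.6 188.8] 13.5 [[271.0, -139.0], [315.0, -322.0], [592.0, -256.0], [548.0, -72.0]] z 45.9
guard 2858 [692.6 169.1] [153.1 133.1] 82.0 [[616.0, 103.0], [748.0, 84.0], [769.0, 236.0], [637.0, 254.0]] z 92.4
```

View pics/crop0.png

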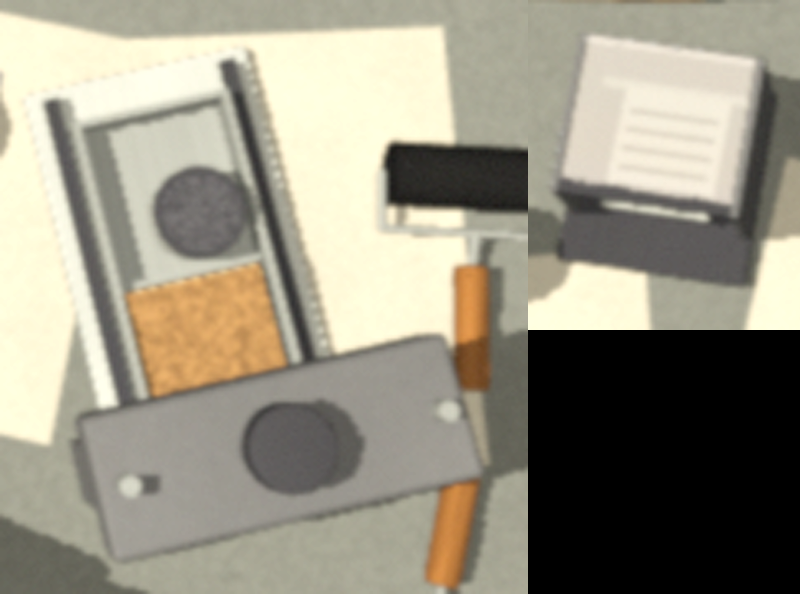

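```bash
cat > c.py <<'E'
from h import *
import pickle
D=pickle.load(open("d0.pkl","rb"));f=D["top"];P=np.load("P.npy")
yaw=np.radians(13.9);o=np.array([315.3,-257])+235*np.array([np.cos(yaw),np.sin(yaw)])
def pf(p):
    d=np.asarray(p)[...,:2]-o;return np.stack([d[...,0]*np.cos(yaw)+d[...,1]*np.sin(yaw),-d[...,0]*np.sin(yaw)+d[...,1]*np.cos(yaw)],-1)
print("o",o)
for n,u,v,h in(("bedL",32,98,12),("bedR",250,50,12),("lipL",78,125,47),("lipR",224,97,47),("tin",202,212,63)):
    q=ray(f,345+u/3.3,180+v/3.3,h);print(n,q.round(1),pf(q).round(1))
L=pf(P)
m=(P[...,2]>5)&(P[...,2]<70)&(abs(L[...,1])<20)&(L[...,0]>-100)&(L[...,0]<90)
x=L[m][:,0];z=P[m][:,2]
for a in range(-20,85,5):
    k=(x>=a)&(x<a+5);print(a,k.sum(),np.round([z[k].min(),np.median(z[k]),z[k].max()],0) if k.any() else'')
m=(P[...,2]>5)&(P[...,2]<40)&(L[...,0]>10)&(L[...,0]<70)&(abs(L[...,1])<130)
print("bed y",np.percentile(L[m][:,1],[1,99]))
# side view lip check + pedal
f=D["side"];Q=cloud(f);Ls=pf(Q)
m=(Q[...,2]>40)&(Q[...,2]<52)&(abs(Ls[...,1])<55)&(Ls[...,0]>0)&(Ls[...,0]<90)
print("side lip",Ls[m].round(0)[:40:3].tolist())
m=(Q[...,2]>86)&(Q[...,2]<100)&(Q[...,0]>550)&(Q[...,0]<800)&(Q[...,1]>60)&(Q[...,1]<280)
r=cv2.minAreaRect(Q[m][:,:2].astype(np.float32));print("guard side",r,np.median(Q[m][:,2]))
m=(P[...,2]>6)&(P[...,2]<16)&(P[...,0]>550)&(P[...,0]<650)&(P[...,1]>80)&(P[...,1]<280)
r=cv2.minAreaRect(P[m][:,:2].astype(np.float32));print("base plate front",cv2.boxPoints(r).round(0).tolist())
E
python3 c.py
```

```text
o [ 543.41837317 -200.54641002]
bedL [585.1 -99.3  12. ] [64.8 88.2]
bedR [ 628.9 -280.9   12. ] [ 63.6 -98.6]
lipL [ 557.5 -133.9   47. ] [29.7 61.3]
lipR [ 582.4 -251.6   47. ] [ 25.5 -58.9]
tin [ 487.5 -229.4   63. ] [-61.2 -14.6]
-20 29 [11. 18. 24.]
-15 24 [10. 19. 23.]
-10 29 [10. 17. 25.]
-5 27 [10. 17. 21.]
0 25 [13. 17. 21.]
5 25 [12. 17. 22.]
10 27 [12. 18. 24.]
15 26 [14. 17. 23.]
20 26 [10. 18. 22.]
25 49 [14. 32. 52.]
30 21 [42. 46. 51.]
35 10 [ 9. 11. 15.]
40 22 [ 6. 12. 14.]
45 28 [ 7. 11. 16.]
50 27 [ 6. 11. 15.]
55 27 [ 7. 12. 17.]
60 27 [ 6. 11. 16.]
65 21 [ 7. 12. 16.]
70 0 
75 2 [6. 6. 7.]
80 2 [5. 7. 8.]
bed y [-94.21424316  94.95673612]
side lip [[35.0, 55.0], [33.0, 48.0], [32.0, 46.0], [30.0, 43.0], [35.0, 35.0], [31.0, 35.0], [37.0, 28.0], [31.0, 26.0], [32.0, 26.0], [32.0, 21.0], [31.0, 21.0], [32.0, 8.0], [33.0, 8.0], [33.0, 8.0]]
guard side ((694.7229614257812, 169.7476806640625), (167.5476837158203, 133.6403350830078), 83.28288269042969) 95.51880664651048
base plate front [[550.0, 269.0], [560.0, 91.0], [658.0, 97.0], [648.0, 274.0]]
```

Request:
send_rows(steps="0 -3.7 3.9 0;0 -3.7 3.9 0;0 -3.7 3.9 0;0 -3.7 3.9 0;0 -3.7 3.9 0;0 -3.7 3.9 0;0 -3.7 3.9 0;0 -3.7 3.9 0;0 -3.7 3.9 0;0 -3.7 3.9 0", claw=0)

```text
clock: 1.35
position: [431.0, 91.6, 303.7]
tcp_rot: [0.096, 0.701, -0.095, 0.701]
wrist_force: [-0.1, 1.2, 0.2]
grip_width: 0.2
```

Request:
send_rows(steps="0 -3.7 3.9 0;0 -3.7 3.9 0;0 -3.7 3.9 0;0 -3.7 3.9 0;0 -3.7 3.9 0;0 -3.7 3.9 0;0 0 0 -9.8;0 0 0 -9.8;0 0 0 -9.8;0 0 0 0")

```text
clock: 2.6
position: [596.5, -183.2, 303.3]
tcp_rot: [-0.084, 0.702, 0.085, 0.702]
wrist_force: [0.7, -0.7, 0.2]
grip_width: -0.2
```

```bash
cat > st.py <<'E'
import sys
from h import *
def st(t=None):
    s=get_state();M=R.from_quat(s["tcp_rot"]).as_matrix();p=np.array(s["position"])
    print("t",round(float(s["clock"]),2),"p",p.round(1),"tip",(p+73*M[:,0]).round(1),"x",M[:,0].round(3),"y",M[:,1].round(3),"z",M[:,2].round(3),"F",np.round(s["wrist_force"],1),"w",round(float(s["grip_width"]),1),"q",np.round(s["joints"],2))
    tip=p+73*M[:,0]
    if t is not None: print("tool-axis cm to target for tip:",((t-tip)@M/10).round(2))
    return s,M
if __name__=="__main__":
    st(np.array([float(a) for a in sys.argv[1:4]]) if len(sys.argv)>3 else None)
E
python3 st.py 599.7 -186.6 25
```

```text
t 2.6 p [ 596.5 -183.2  303.3] tip [ 596.4 -183.2  230.3] x [-0.001  0.001 -1.   ] y [-0.238  0.971  0.001] z [ 0.971  0.238 -0.001] F [ 0.7 -0.7  0.2] w -0.2 q [-0.4   0.48  0.24  1.33  0.   -0.64]
tool-axis cm to target for tip: [20.52 -0.43  0.26]
```

Request:
send_rows(steps="3 -0.2 0.2 0;3 -0.2 0.1 0;3 0 0 0;3 0 0 0;3 0 0 0;2.5 0 0 0;2 0 0 0;1 0 0 0;0 0 0 0;0 0 0 0")

```text
clock: 3.85
position: [601.2, -186.6, 99.8]
tcp_rot: [-0.085, 0.701, 0.085, 0.702]
wrist_force: [0.0, -0.4, -0.6]
grip_width: -0.1
```

```bash
python3 st.py 599.7 -186.6 25; python3 -c "
from h import *
s=get_state();f=grab_frame('side');cv2.imwrite('pics/side1.png',cv2.resize(f['color'][180:330,220:420],None,fx=3.5,fy=3.5))"
```

```text
t 3.85 p [ 601.2 -186.6   99.8] tip [ 601.3 -186.7   26.8] x [ 0.001 -0.    -1.   ] y [-0.239  0.971 -0.001] z [0.971 0.239 0.001] F [ 0.  -0.4 -0.6] w -0.1 q [-0.4   0.61 -0.09  0.87  0.   -0.64]
tool-axis cm to target for tip: [ 0.18  0.05 -0.15]
```

View pics/side1.png

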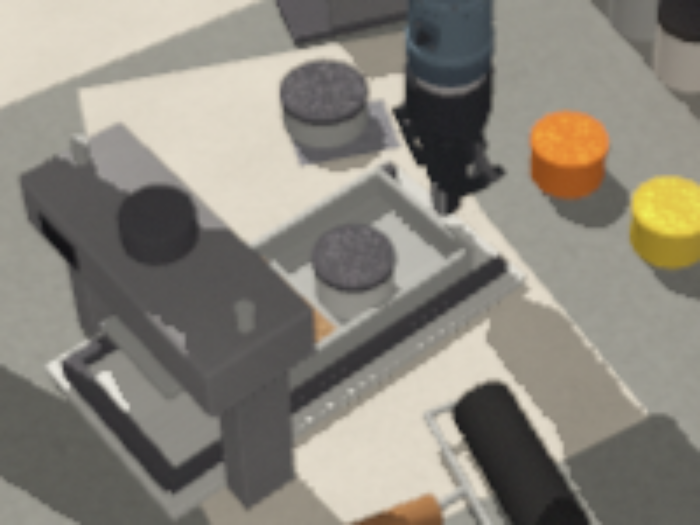

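Request:
send_rows(steps="0 0 -0.6 0;0 0 -0.4 0;0 0 -0.2 0;0 0 -0.2 0;0 0 -0.3 0;0 0 -0.4 0;0 0 -0.5 0;0 0 -0.6 0;0 0 -0.6 0;0 0 -0.6 0")

```text
clock: 5.15
position: [557.8, -197.2, 99.2]
tcp_rot: [-0.086, 0.702, 0.085, 0.702]
wrist_force: [5.2, 1.6, 0.2]
grip_width: 0.0
```

Request:
send_rows(steps="0 0 -0.6 0;0 0 -0.6 0;0 0 -0.6 0;0 0 -0.6 0;0 0 -0.6 0;0 0 -0.6 0;0 0 -0.5 0;0 0 -0.4 0;0 0 -0.3 0;0 0 -0.2 0")

```text
clock: 6.4
position: [509.4, -209.1, 99.2]
tcp_rot: [-0.085, 0.702, 0.085, 0.702]
wrist_force: [5.6, 1.2, 1.0]
grip_width: 0.2
```

```bash
python3 st.py 494.9 -212.6 25; python3 -c "
from h import *
f=grab_frame('side');cv2.imwrite('pics/side2.png',cv2.resize(f['color'][180:330,220:420],None,fx=3.5,fy=3.5))"
```

```text
t 6.4 p [ 509.4 -209.1   99.2] tip [ 509.4 -209.1   26.2] x [ 0.001  0.    -1.   ] y [-0.24   0.971 -0.   ] z [0.971 0.24  0.001] F [5.6 1.2 1. ] w 0.2 q [-0.5   0.48 -0.33  0.76  0.   -0.75]
tool-axis cm to target for tip: [ 0.12  0.01 -1.49]
```

View pics/side2.png

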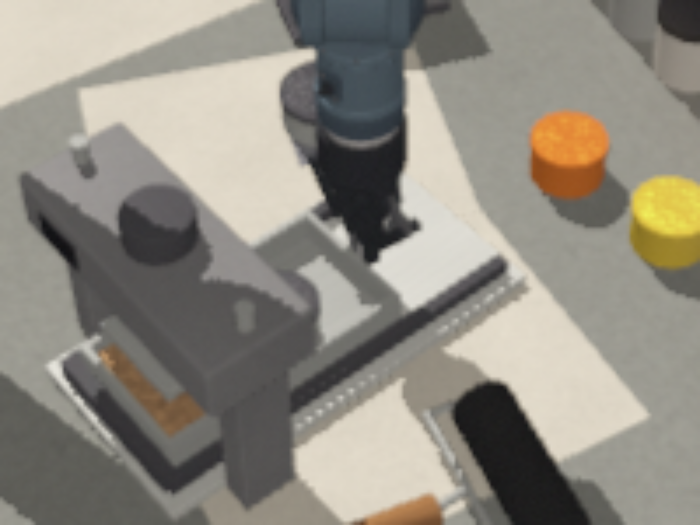

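Request:
send_rows(steps="0 0 -0.15 0;0 0 -0.15 0;0 0 -0.1 0;0 0 -0.1 0;0 0 -0.1 0;0 0 0 0;0 0 0 0;0 0 0 0;0 0 0 0;0 0 0 0")

```text
clock: 7.7
position: [507.1, -209.2, 99.6]
tcp_rot: [-0.085, 0.699, 0.087, 0.705]
wrist_force: [14.3, 6.7, -3.2]
grip_width: -0.3
```

Request:
send_rows(steps="0 0 -0.1 0;0 0 -0.1 0;0 0 -0.1 0;0 0 0 0;0 0 0 0;0 0 0.4 0;0 0 0.5 0;0 0 0.6 0;0 0 0.6 0;0 0 0 0")

```text
clock: 8.95
position: [520.9, -206.1, 98.7]
tcp_rot: [-0.085, 0.702, 0.085, 0.702]
wrist_force: [0.0, -0.9, -0.2]
grip_width: -0.4
```

Request:
send_rows(steps="-3 0 0 0;-5 0 0 0;-5 0 0 0;-5 0 0 0;-5 0 0 0;-5 0 0 0;-5 0 0 0;-3 0 0 0;0 0 3 0;0 0 3 0")

```text
clock: 10.2
position: [579.5, -192.0, 459.7]
tcp_rot: [-0.085, 0.702, 0.085, 0.702]
wrist_force: [0.4, -0.6, 0.6]
grip_width: 0.1
```

```bash
cat > t.py <<'E'
from h import *
yaw=np.radians(13.9);o=np.array([543.4,-200.5])
def chk(n):
    f=grab_frame(n);P=cloud(f);d=P[...,:2]-o
    x=d[...,0]*np.cos(yaw)+d[...,1]*np.sin(yaw);y=-d[...,0]*np.sin(yaw)+d[...,1]*np.cos(yaw)
    for lo,hi in((-55,-20),(-20,20),(20,55)):
        m=(P[...,2]>42)&(P[...,2]<52)&(y>lo)&(y<hi)&(x>-80)&(x<60)
        print(n,lo,m.sum(),np.percentile(x[m],[5,50,95,98]).round(1) if m.any() else'')
    m=(P[...,2]>57)&(P[...,2]<70)&(abs(y)<60)&(x>-183)&(x<0)
    print("tin",m.sum(),x[m].mean().round(1),y[m].mean().round(1),np.ptp(x[m]))
    return f
f=chk("top");cv2.imwrite("pics/top3.png",cv2.resize(f["color"][130:360,200:510],None,fx=2.2,fy=2.2));chk("side")
E
python3 st.py; python3 t.py
```

```text
t 10.2 p [ 579.5 -192.   459.7] tip [ 579.6 -192.1  386.7] x [ 0.001 -0.001 -1.   ] y [-0.239  0.971 -0.001] z [0.971 0.239 0.001] F [ 0.4 -0.6  0.6] w 0.1 q [-0.42  0.51  0.69  1.75 -0.   -0.66]
top -55 0 
top -20 0 
top 20 0 t.py:10: RuntimeWarning: Mean of empty slice.
  print("tin",m.sum(),x[m].mean().round(1),y[m].mean().round(1),np.ptp(x[m]))
  ret = ret.dtype.type(ret / rcount)
Traceback (most recent call last):
  File "t.py", line 12, in <module>
    f=chk("top");cv2.imwrite("pics/top3.png",cv2.resize(f["color"][130:360,200:510],None,fx=2.2,fy=2.2));chk("side")
  File "t.py", line 10, in chk
    print("tin",m.sum(),x[m].mean().round(1),y[m].mean().round(1),np.ptp(x[m]))
                                                                  ~~~~~~^^^^^^
ValueError: zero-size array to reduction operation maximum which has no identity
```

Request:
send_rows(steps="0 0 0 7.3;0 0 0 7.3;0 0 0 7.3;0 5.4 0 0;0 5.4 0 0;0 0 5 0;0 0 5 0;0 0 5 0;0 0 5 0;0 0 5 0")

```text
clock: 11.5
position: [625.7, -90.6, 462.5]
tcp_rot: [0.063, 0.743, -0.036, 0.666]
wrist_force: [0.1, -0.9, -0.3]
grip_width: -0.2
```

```bash
python3 st.py; sed -i 's/f=chk("top").*/import sys\nf=chk(sys.argv[1]);cv2.imwrite(sys.argv[2],cv2.resize(f["color"][130:360,200:510],None,fx=2.2,fy=2.2))/; s/,np.ptp(x\[m\]))/)/' t.py; python3 t.py side pics/s4.png
```

```text
t 11.5 p [625.7 -90.6 462.5] tip [618.  -87.1 390. ] x [-0.106  0.047 -0.993] y [0.142 0.989 0.032] z [ 0.984 -0.137 -0.112] F [ 0.1 -0.9 -0.3] w -0.2 q [-0.25  0.79  1.22  2.12  0.02 -0.11]
side -55 28 [-65.3 -51.6 -47.3 -46.4]
side -20 32 [-53.2 -50.9 -46.5 -45.8]
side 20 18 [-53.6 -51.2 -47.4 -47.3]
tin 54 -112.5 -11.7
```

Request:
send_rows(steps="-1 0 -5 0;-2 0 -5 0;-3 0 -5 0;-4 0 -4 0;-5 0 -3 0;-5 0 -2 0;-5 0 -2 0;-5 0 -2 0;-5 0 -2 0;-5 0 -2 0")

```text
clock: 12.8
position: [298.8, -48.2, 665.7]
tcp_rot: [0.047, 0.676, -0.053, 0.733]
wrist_force: [0.4, 0.3, 0.6]
grip_width: 0.1
```

```bash
python3 st.py
```

```text
t 12.8 p [298.8 -48.2 665.7] tip [304.7 -49.3 592.9] x [ 0.08  -0.015 -0.997] y [ 0.141  0.99  -0.004] z [ 0.987 -0.14   0.081] F [0.4 0.3 0.6] w 0.1 q [-0.38 -0.01  0.62  2.12  0.02 -0.24]
```

Request:
send_rows(steps="-6 0 0 0;-6 0 0 0;-6 0 0 0;-6 0 0 0;-6 0 0 0;-6 0 0 0;-6 0 0 0;-6 0 0 0;0 0 0 0;0 0 0 0")

```text
clock: 14.05
position: [226.7, -7.8, 755.9]
tcp_rot: [0.011, 0.555, -0.088, 0.827]
wrist_force: [-0.4, -0.5, -0.0]
grip_width: -0.3
```

```bash
python3 st.py
```

```text
t 14.05 p [226.7  -7.8 755.9] tip [253.6 -17.6 688.7] x [ 0.368 -0.134 -0.92 ] y [ 0.158  0.984 -0.08 ] z [ 0.916 -0.116  0.383] F [-0.4 -0.5 -0. ] w -0.3 q [-0.29 -0.19  0.76  2.11 -0.02 -0.15]
```

Request:
send_rows(steps="-5.5 0 2.3 0;-5.5 0 2.3 0;-5.5 0 2.3 0;-5.5 0 2.3 0;-5.5 0 2.3 0;-5.5 0 2.3 0;0 0 0 0;0 0 0 0;0 0 0 0;0 0 0 0")

```text
clock: 15.3
position: [224.9, 11.6, 834.1]
tcp_rot: [-0.006, 0.448, -0.097, 0.889]
wrist_force: [-0.1, 1.1, -0.4]
grip_width: 0.0
```

```bash
python3 st.py
```

```text
t 15.3 p [224.9  11.6 834.1] tip [267.2  -1.3 776. ] x [ 0.58  -0.177 -0.795] y [ 0.167  0.981 -0.097] z [ 0.798 -0.077  0.598] F [-0.1  1.1 -0.4] w 0.0 q [-0.11 -0.16  1.03  2.11 -0.11 -0.01]
```

Request:
send_rows(steps="-4.8 0 3.6 0;-4.8 0 3.6 0;0 0 0 5.5;0 0 0 0;0 0 0 0;0 0 0 0;0 0 0 0;0 0 0 0;0 0 0 0;0 0 0 0")

```text
clock: 16.55
position: [231.2, 13.1, 861.6]
tcp_rot: [0.034, 0.405, -0.116, 0.906]
wrist_force: [0.0, -0.7, 0.1]
grip_width: -0.2
```

```bash
python3 st.py 500 200 200
```

```text
t 16.55 p [231.2  13.1 861.6] tip [ 2.784e+02 -3.000e-01  8.075e+02] x [ 0.646 -0.183 -0.741] y [ 0.238  0.971 -0.033] z [ 0.726 -0.155  0.67 ] F [ 0.  -0.7  0.1] w -0.2 q [-0.09 -0.13  1.14  2.11 -0.13  0.09]
tool-axis cm to target for tip: [ 55.67  26.7  -27.76]
```

```bash
cat > p.py <<'E'
from h import *
import pickle,sys
from st import st
f=pickle.load(open("d0.pkl","rb"))["top"]
g=lambda u,v,h:ray(f,215+(u-528)/3.3,125+v/3.3,h)
L,Rr=g(562,203,90),g(736,226,90);b1,b2=g(562,250,10),g(748,283,10)
for a,b in((L,Rr),(b1,b2)):
    d=(a-b)[:2];print(((a+b)/2).round(1),"len",np.hypot(*d).round(1),"yaw",np.degrees(np.arctan2(-d[0],d[1])).round(1))
yw=np.radians(-7.7);e=np.array([np.cos(yw),np.sin(yw),0]);n=np.array([-e[1],e[0],0])
o=np.array([627.4,178.3,0])-40*e;print("o",o)
s=get_state();M=R.from_quat(s["tcp_rot"]).as_matrix()
x,y,z,back=map(float,sys.argv[1:5])
t=o+x*e+y*n+[0,0,z]-back*M[:,0];print("target",t);st(t)
d=np.array(s["position"])+73*M[:,0]-o;print("tip in pedal",(d@e).round(1),(d@n).round(1),d[2].round(1),"d in pedal",(M[:,0]@e).round(3),(M[:,0]@n).round(3))
E
python3 p.py 68 0 29 120
```

```text
[618.5 173.3  90. ] len 138.3 yaw -6.7
[591.7 178.6  10. ] len 158.1 yaw -9.2
o [587.76067201 183.65944742   0.        ]
target [577.65521794 196.53128286 117.94770326]
t 16.55 p [231.2  13.1 861.6] tip [ 2.784e+02 -3.000e-01  8.075e+02] x [ 0.646 -0.183 -0.741] y [ 0.238  0.971 -0.033] z [ 0.726 -0.155  0.67 ] F [ 0.  -0.7  0.1] w -0.2 q [-0.09 -0.13  1.14  2.11 -0.13  0.09]
tool-axis cm to target for tip: [ 66.83  28.48 -27.57]
tip in pedal -281.9 -223.8 807.5 d in pedal 0.664 -0.095
```

Request:
send_rows(steps="5 2.4 -2.3 0;5 2.4 -2.3 0;5 2.4 -2.3 0;5 2.4 -2.3 0;5 2.4 -2.3 0;5 2.4 -2.3 0;5 2.4 -2.3 0;5 2.4 -2.3 0;5 2.4 -2.3 0;5 2.4 -2.3 0")

```text
clock: 17.8
position: [431.3, 178.3, 367.7]
tcp_rot: [0.034, 0.406, -0.116, 0.906]
wrist_force: [-0.1, 0.3, 0.4]
grip_width: -0.0
```

```bash
python3 p.py 68 0 29 140
```

```text
[618.5 173.3  90. ] len 138.3 yaw -6.7
[591.7 178.6  10. ] len 158.1 yaw -9.2
o [587.76067201 183.65944742   0.        ]
target [565.09798902 200.0596971  133.11653706]
t 17.8 p [431.3 178.3 367.7] tip [478.3 165.  313.4] x [ 0.643 -0.182 -0.744] y [ 0.238  0.971 -0.032] z [ 0.728 -0.156  0.668] F [-0.1  0.3  0.4] w -0.0 q [ 0.49 -0.21 -0.62  0.59 -0.48  0.58]
tool-axis cm to target for tip: [18.35  6.05 -6.27]
tip in pedal -106.0 -33.1 313.4 d in pedal 0.662 -0.094
```

Orientation held. On to a standoff, then a wrist view.

Request:
send_rows(steps="3 1.5 -1.6 0;3 1.5 -1.6 0;3 1.5 -1.6 0;3 1.5 -1.5 0;0 0 0 0;0 0 0 0;0 0 0 0;0 0 0 0;0 0 0 0;0 0 0 0")

```text
clock: 19.05
position: [476.9, 224.0, 236.9]
tcp_rot: [0.034, 0.406, -0.116, 0.906]
wrist_force: [0.3, -0.4, -0.3]
grip_width: -0.4
```

```bash
cat > w.py <<'E'
from h import *
import sys,pickle
s=get_state();f=grab_frame("wrist");pickle.dump((s,f),open("w.pkl","wb"))
cv2.imwrite(sys.argv[1],np.clip(f["color"]*1.3,0,255).astype(np.uint8));P=cloud(f,s)
m=(P[...,2]>86)&(P[...,2]<101)&(P[...,0]>560)&(P[...,1]>60)&(P[...,1]<280)
print(m.sum(),cv2.minAreaRect(P[m][:,:2].astype(np.float32)),np.median(P[m][:,2]))
print(P[np.ix_(range(20,400,40),range(40,640,80))].round(0).tolist())
E
python3 p.py 68 0 29 120|tail -3;python3 w.py pics/w5.png
```

```text
t 19.05 p [476.9 224.  236.9] tip [523.9 210.7 182.6] x [ 0.644 -0.182 -0.743] y [ 0.238  0.971 -0.032] z [ 0.727 -0.157  0.668] F [ 0.3 -0.4 -0.3] w -0.4 q [ 0.54  0.05 -0.76  0.21 -0.51  0.62]
tool-axis cm to target for tip: [ 8.53  0.1  -0.15]
tip in pedal -66.9 18.3 182.6 d in pedal 0.662 -0.095
8522 ((793.7750244140625, 184.875244140625), (366.2913513183594, 177.46705627441406), 7.622671604156494) 92.44793314061516
[[[468.0, 1.0, 1.0], [482.0, 60.0, -0.0], [496.0, 118.0, -1.0], [508.0, 177.0, -0.0], [520.0, 234.0, 1.0], [533.0, 290.0, 0.0], [545.0, 345.0, 1.0], [558.0, 400.0, -0.0]], [[496.0, -33.0, 1.0], [510.0, 35.0, 1.0], [525.0, 101.0, 1.0], [540.0, 165.0, 0.0], [554.0, 229.0, -0.0], [568.0, 292.0, -0.0], [567.0, 347.0, 16.0], [569.0, 395.0, 28.0]], [[532.0, -76.0, 1.0], [533.0, 23.0, 22.0], [565.0, 77.0, 1.0], [581.0, 150.0, -0.0], [596.0, 223.0, 1.0], [613.0, 295.0, -1.0], [573.0, 340.0, 50.0], [561.0, 377.0, 71.0]], [[568.0, -111.0, 15.0], [562.0, 4.0, 39.0], [615.0, 46.0, 2.0], [625.0, 136.0, 10.0], [641.0, 217.0, 9.0], [670.0, 298.0, -1.0], [581.0, 334.0, 80.0], [578.0,
[... 435 characters left out ...]
0], [2363.0, -550.0, -520.0], [830.0, 188.0, 69.0], [831.0, 296.0, 75.0], [830.0, 393.0, 81.0], [nan, nan, nan]], [[2316.0, -2398.0, -293.0], [2370.0, -1734.0, -289.0], [2374.0, -1095.0, -275.0], [482.0, 208.0, 209.0], [488.0, 234.0, 208.0], [885.0, 294.0, 115.0], [886.0, 397.0, 118.0], [2369.0, 1190.0, -217.0]], [[2361.0, -2295.0, -23.0], [2372.0, -1631.0, -26.0], [466.0, 191.0, 224.0], [464.0, 216.0, 224.0], [470.0, 236.0, 223.0], [481.0, 257.0, 222.0], [2363.0, 777.0, -28.0], [2369.0, 1128.0, -29.0]], [[2377.0, -2172.0, 222.0], [454.0, 179.0, 234.0], [469.0, 191.0, 234.0], [455.0, 220.0, 233.0], [460.0, 237.0, 233.0], [501.0, 257.0, 231.0], [476.0, 274.0, 231.0], [2367.0, 1070.0, 142.0]]]
```

View pics/w5.png

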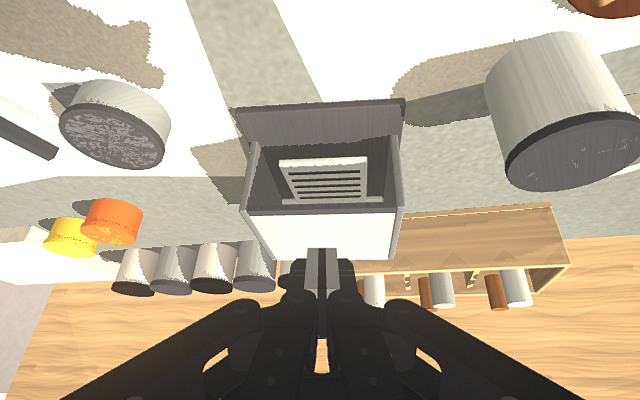

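```bash
cat > m.py <<'E'
from h import *
import pickle
s,f=pickle.load(open("w.pkl","rb"));P=cloud(f,s)
def pr(n,a,b,h):
    A,B=ray(f,*a,h,s),ray(f,*b,h,s);d=(B-A)[:2]
    print(n,((A+B)/2).round(1),"len",np.hypot(*d).round(1),"yaw",np.degrees(np.arctan2(-d[0],d[1])).round(1))
pr("base",(236,107),(405,98),10);pr("strip bottom edge(87)",(246,211),(398,208),87);pr("strip top(93)",(246,214),(398,211),93);pr("pedal front",(281,158),(366,157),38)
for v in range(95,260,5):print(v,P[v,322].round(0),P[v,260].round(0))
E
python3 m.py
```

```text
base [582.5 187.4  10. ] len 152.8 yaw -8.0
strip bottom edge(87) [641.1 177.3  87. ] len 143.1 yaw -8.0
strip top(93) [636.  178.8  93. ] len 139.7 yaw -7.9
pedal front [626.3 182.2  38. ] len 82.6 yaw -10.2
95 [585. 190.  -1.] [572. 134.  -0.]
100 [590. 189.  -0.] [577. 132.   0.]
105 [591. 189.   5.] [583. 129.  -0.]
110 [593. 188.   9.] [583. 131.   7.]
115 [599. 187.  10.] [587. 129.   9.]
120 [604. 186.  10.] [592. 127.  10.]
125 [612. 183.   9.] [600. 124.   9.]
130 [619. 182.  10.] [606. 121.  10.]
135 [627. 180.   9.] [613. 118.  10.]
140 [634. 178.   9.] [621. 115.   9.]
145 [642. 176.   9.] [628. 112.  10.]
150 [649. 175.  10.] [633. 110.  13.]
155 [658. 172.   9.] [636. 109.  17.]
160 [636. 179.  34.] [637. 110.  22.]
165 [640. 178.  37.] [639. 110.  28.]
170 [649. 175.  36.] [643. 108.  31.]
175 [661. 173.  34.] [644. 109.  37.]
180 [671. 170.  34.] [649. 107.  40.]
185 [685. 166.  31.] [649. 108.  46.]
190 [702. 162.  27.] [651. 108.  52.]
195 [715. 159.  26.] [653. 108.  57.]
200 [730. 155.  24.] [656. 107.  61.]
205 [630. 182.  89.] [622. 125.  88.]
210 [633. 181.  92.] [623. 125.  92.]
215 [642. 179.  93.] [631. 122.  93.]
220 [652. 177.  92.] [641. 117.  93.]
225 [663. 174.  93.] [652. 113.  92.]
230 [675. 171.  92.] [662. 109.  93.]
235 [686. 168.  93.] [676. 103.  92.]
240 [698. 165.  93.] [687.  98.  93.]
245 [714. 161.  92.] [890.   1.  10.]
250 [512. 214. 180.] [889.   3.  19.]
255 [509. 215. 184.] [890.   3.  28.]
```

```bash
sed -i 's/^o=.*/o=np.array([591.,187,0])/; s/-7.7/-8.0/; /^L,Rr/d; /^for a,b/,+1d' p.py; for b in 60 20 0; do python3 p.py 68 0 29 $b|grep -v "^o"; done
```

```text
target [619.73057994 188.48465071  73.60472536]
t 19.1 p [476.9 224.  236.8] tip [523.9 210.7 182.5] x [ 0.643 -0.182 -0.743] y [ 0.238  0.971 -0.032] z [ 0.727 -0.157  0.668] F [-0.3  0.5 -0.2] w -0.3 q [ 0.54  0.05 -0.76  0.21 -0.51  0.62]
tool-axis cm to target for tip: [14.67  0.47  0.05]
tip in pedal -69.8 14.1 182.5 d in pedal 0.663 -0.091
target [645.46901243 181.18570299  43.86824179]
t 19.1 p [476.9 224.  236.8] tip [523.9 210.7 182.5] x [ 0.643 -0.182 -0.743] y [ 0.238  0.971 -0.032] z [ 0.727 -0.157  0.668] F [-0.3  0.5 -0.2] w -0.3 q [ 0.54  0.05 -0.76  0.21 -0.51  0.62]
tool-axis cm to target for tip: [18.67  0.47  0.05]
tip in pedal -69.8 14.1 182.5 d in pedal 0.663 -0.091
target [658.33822867 177.53622913  29.        ]
t 19.1 p [476.9 224.  236.8] tip [523.9 210.7 182.5] x [ 0.643 -0.182 -0.743] y [ 0.238  0.971 -0.032] z [ 0.727 -0.157  0.668] F [-0.3  0.5 -0.2] w -0.3 q [ 0.54  0.05 -0.76  0.21 -0.51  0.62]
tool-axis cm to target for tip: [20.67  0.47  0.05]
tip in pedal -69.8 14.1 182.5 d in pedal 0.663 -0.091
```

Request:
send_rows(steps="3 0.3 0 0;3 0.2 0 0;3 0 0 0;2.5 0 0 0;2 0 0 0;1.5 0 0 0;1.2 0 0 0;1 0 0 0;0.5 0 0 0;0 0 0 0")

```text
clock: 20.35
position: [592.0, 196.6, 104.7]
tcp_rot: [0.034, 0.406, -0.116, 0.906]
wrist_force: [-0.7, -0.3, -0.4]
grip_width: 0.2
```

```bash
python3 p.py 68 0 29 0|grep -v "^o"; python3 -c "
from h import *
f=grab_frame('side');cv2.imwrite('pics/side6.png',cv2.resize(f['color'][90:230,240:400],None,fx=4,fy=4,interpolation=cv2.INTER_CUBIC))"
```

```text
target [658.33822867 177.53622913  29.        ]
t 20.35 p [592.  196.6 104.7] tip [638.9 183.2  50.4] x [ 0.643 -0.183 -0.744] y [ 0.238  0.971 -0.032] z [ 0.728 -0.157  0.668] F [-0.7 -0.3 -0.4] w 0.2 q [ 0.37  0.41 -0.76 -0.21 -0.42  0.47]
tool-axis cm to target for tip: [ 2.94 -0.02  0.07]
tip in pedal 48.0 3.0 50.4 d in pedal 0.662 -0.091
```

View pics/side6.png

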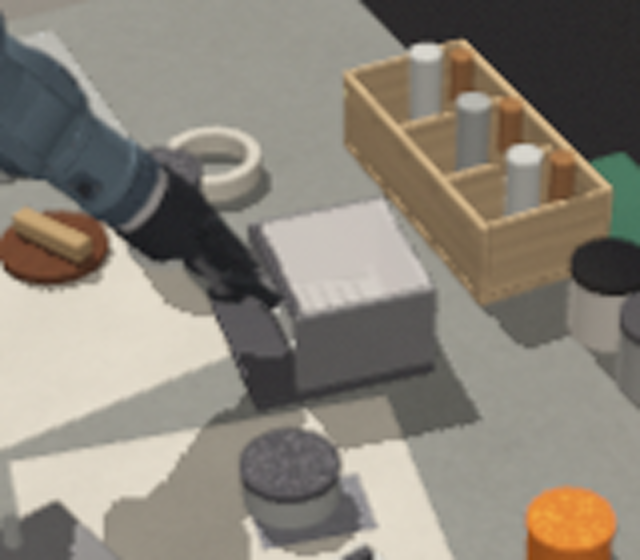

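Request:
send_rows(steps="0.4 0 0 0;0.4 0 0 0;0.3 0 0 0;0.3 0 0 0;0.3 0 0 0;0.3 0 0 0;0 0 0 0;0 0 0 0;0 0 0 0;0 0 0 0")

```text
clock: 21.65
position: [605.2, 193.0, 90.3]
tcp_rot: [0.035, 0.406, -0.116, 0.906]
wrist_force: [0.8, 1.0, 2.3]
grip_width: -0.3
```

```bash
python3 p.py 68 0 29 0|grep -v "^o"
```

```text
target [658.33822867 177.53622913  29.        ]
t 21.65 p [605.2 193.   90.3] tip [652.2 179.7  36.1] x [ 0.644 -0.182 -0.743] y [ 0.238  0.971 -0.032] z [ 0.727 -0.157  0.669] F [0.8 1.  2.3] w -0.3 q [ 0.36  0.45 -0.74 -0.25 -0.41  0.45]
tool-axis cm to target for tip: [ 0.96 -0.04  0.  ]
tip in pedal 61.7 1.3 36.1 d in pedal 0.663 -0.091
```

Request:
send_rows(steps="0.3 0 0 0;0.3 0 0 0;0.3 0 0 0;0.3 0 0 0;0 0 0 0;0 0 0 0;0 0 0 0;0 0 0 0;0 0 0 0;0 0 0 0")

```text
clock: 22.9
position: [612.4, 190.8, 81.2]
tcp_rot: [0.034, 0.406, -0.116, 0.906]
wrist_force: [-6.0, 1.7, 8.3]
grip_width: 0.0
```

```bash
python3 p.py 68 0 29 0|grep -v "^o"
```

```text
target [658.33822867 177.53622913  29.        ]
t 22.9 p [612.4 190.8  81.2] tip [659.3 177.5  26.9] x [ 0.643 -0.183 -0.743] y [ 0.238  0.971 -0.032] z [ 0.728 -0.156  0.668] F [-6.   1.7  8.3] w 0.0 q [ 0.35  0.47 -0.74 -0.27 -0.4   0.44]
tool-axis cm to target for tip: [-0.22 -0.03  0.07]
tip in pedal 69.0 0.1 26.9 d in pedal 0.663 -0.091
```

Request:
send_rows(steps="0.15 0 -0.13 0;0.15 0 -0.13 0;0.15 0 -0.13 0;0 0 0 0;0 0 0 0;0 0 0 0;0 0 0 0;0 0 0 0;0 0 0 0;0 0 0 0")

```text
clock: 24.15
position: [613.4, 191.0, 80.2]
tcp_rot: [0.034, 0.402, -0.117, 0.908]
wrist_force: [-29.2, 2.9, 42.2]
grip_width: -0.0
```

```bash
python3 p.py 68 0 29 0|grep -v "^o"
```

```text
target [658.33822867 177.53622913  29.        ]
t 24.15 p [613.4 191.   80.2] tip [660.9 177.5  26.3] x [ 0.65  -0.185 -0.737] y [ 0.24   0.97  -0.032] z [ 0.721 -0.156  0.675] F [-29.2   2.9  42.2] w -0.0 q [ 0.35  0.48 -0.74 -0.29 -0.41  0.44]
tool-axis cm to target for tip: [-0.36 -0.07 -0.  ]
tip in pedal 70.5 0.3 26.3 d in pedal 0.669 -0.093
```

```bash
cat > pd.py <<'E'
from h import *
e=np.array([np.cos(np.radians(-8)),np.sin(np.radians(-8))]);n=np.array([-e[1],e[0]]);o=np.array([591.,187])
import sys
s=get_state();f=grab_frame("wrist");P=cloud(f,s);d=P[...,:2]-o;x=d@e;y=d@n
for a in range(42,160,10):
    m=(x>a)&(x<a+10)&(abs(y)>22)&(abs(y)<42)&(P[...,2]>5)&(P[...,2]<60)
    print(a+5,m.sum(),np.percentile(P[m][:,2],[10,50,90]).round(1) if m.any() else'')
if len(sys.argv)>1:cv2.imwrite(sys.argv[1],np.clip(f["color"]*1.3,0,255).astype(np.uint8))
E
python3 pd.py pics/w7.png
```

```text
47 3134 [ 9.3 17.4 21.4]
57 998 [ 9.8 21.5 22.5]
67 468 [21.2 21.5 22.5]
77 610 [21.2 21.7 22.7]
87 383 [21.2 21.5 21.7]
97 403 [21.3 22.1 22.8]
107 426 [21.2 21.6 22.6]
117 184 [21.3 21.5 22.6]
127 299 [21.3 21.7 22.7]
137 121 [21.3 21.5 21.7]
147 166 [21.3 21.5 21.8]
157 80 [21.6 22.2 22.7]
```

View pics/w7.png

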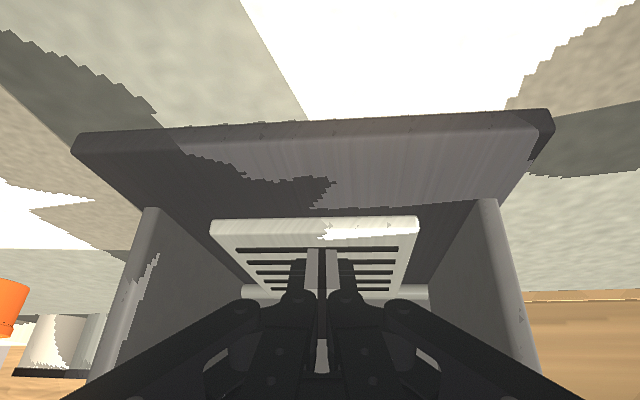

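Request:
send_rows(steps="0 0 0 0;0 0 0 0;0 0 0 0;0 0 0 0;0 0 0 0;-0.15 0 0.13 0;-0.15 0 0.13 0;-0.3 0 0 0;-0.4 0 0 0;-0.5 0 0 0")

```text
clock: 25.45
position: [605.2, 192.8, 88.2]
tcp_rot: [0.035, 0.406, -0.116, 0.906]
wrist_force: [1.6, -0.3, 2.8]
grip_width: 0.2
```

Request:
send_rows(steps="-0.5 0 0 0;-0.8 0 0 0;-1 0 0 0;-1 0 0 0;-2 0 0 0;-2 0 0 0;-3 0 0 0;-3 0 0 0;-3 0 0 0;0 0 0 0")

```text
clock: 26.7
position: [499.4, 223.5, 210.9]
tcp_rot: [0.035, 0.405, -0.115, 0.906]
wrist_force: [1.0, 0.1, 0.3]
grip_width: 0.1
```

```bash
python3 st.py; python3 pd.py; python3 t.py side pics/s8.png; python3 t.py top pics/t8.png
```

```text
t 26.7 p [499.4 223.5 210.9] tip [546.4 210.4 156.7] x [ 0.645 -0.18  -0.743] y [ 0.236  0.971 -0.03 ] z [ 0.727 -0.156  0.669] F [1.  0.1 0.3] w 0.1 q [ 0.51  0.12 -0.77  0.12 -0.49  0.59]
47 739 [ 9.3 33.1 37.6]
57 489 [ 9.1 10.2 36.9]
67 389 [ 9.1 10.  36. ]
77 243 [ 9.5 33.6 34.2]
87 123 [31.1 31.7 32.5]
97 138 [30.1 31.1 31.9]
107 151 [28.2 28.9 29.6]
117 107 [26.7 27.6 29.1]
127 134 [25.5 26.2 26.7]
137 77 [23.5 24.2 24.7]
147 102 [22.2 22.8 23.5]
157 65 [21.9 22.3 22.9]
side -55 24 [-54.4 -50.8 -46.  -45.9]
side -20 27 [-53.3 -50.5 -46.  -45.2]
side 20 25 [-53.1 -50.4 -46.9 -46.7]
tin 54 -112.4 -11.5
top -55 30 [-56.1 -53.4 -50.8 -50.7]
top -20 37 [-56.  -53.6 -50.7 -50.3]
top 20 32 [-56.1 -53.4 -50.3 -50.2]
tin 633 -143.4 -12.5
```

View pics/t8.png

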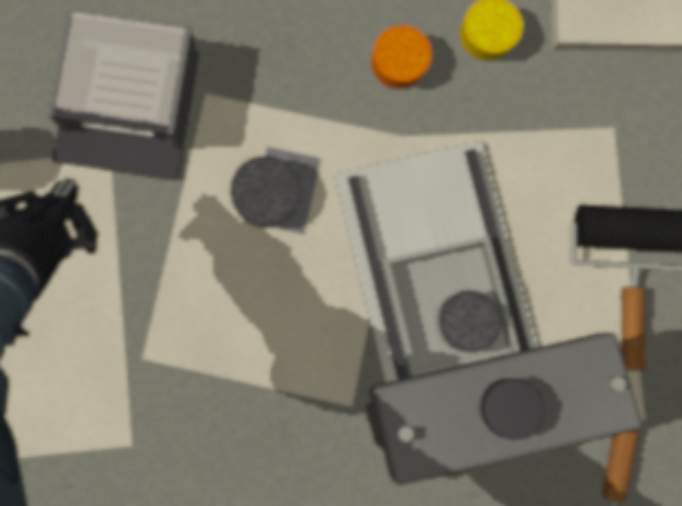

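The top view shows the tray home, with its lip at x ≈ -50 mm at all three measured widths. The tin is standing about 93 mm from the lip, the pedal is back up and the arm is clear.

```bash
python3 -c "
from workcell import job_done
print(job_done())"
```

```text
the job is handed in; nothing more can be done
None
```

The tray is home, the pedal was pressed to its stop and released, and I handed the job in at about 27 s of the 56 s. The hand-in reports no verdict.

- **Tray:** I hooked the shut fingers behind the far lip and dragged it about 84 mm at roughly 6 N, until it stalled at the front stop at about 15 N. The last top view puts the lip at x ≈ -50 mm across its whole width. The side view reads it 3–4 mm farther out, which I took as that camera's bias, since the top view and the stall force both say home.
- **Lean for the pedal:** Moves can only turn the tool about its own axis, so I leaned it to about 42° by driving the arm up beyond its tool-down reach. That lean then held for the rest of the job.
- **Pedal:** The fingers slid in under the guard along their own length and pressed it down. While held, its top read flat at about 21.5 mm, with about 42 N upward on the wrist. I held it down for roughly 1.5 s, then backed out. It is back at its rest height, about 37 mm at the front edge.
- **Last checks:** The tin stands about 93 mm from the lip, and the arm is clear of everything, with the wrist force at about 1 N. The big roller and one of the flat tins look unmoved in the last top view.
- **Not checked:** The block is hidden under the bridge in the last top view; I last saw it lying flat during the drag. I took no final position reading of the bystanders, and the tall tin and the wooden pad were outside the last picture.

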